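# Pack the maintenance call-out kit into its foam inserts

### The job

Pack the maintenance call-out kit: put the torch, the folding hex key set, the parts box with the blue lid and the solder reel each into the foam insert whose cut-out matches its shape, resting fully on the blue bottom of the cut-out (torch, keys and box lying flat, the reel standing on its flange). Do not knock over the two brass fittings that stand among them.

Things in the scene. Friction and masses are not known exactly. Their poses are not given: they have to be found in the camera images.
- torch_mid (a point): Small grey aluminium torch, a round rod 114 mm long and 29 mm in diameter, lying on its side, 0.12 kg. The point is its middle, on its axis, 14.5 mm above what it lies on; y runs along the torch. It may roll: z need not point up. Grip it across the middle.
- hex_keys: Dark blue folding hex key set, 90 mm long (y), 26 mm high, 26 mm wide over its two side plates (x), 30 mm over the rivets. Grip it across the plates. Origin at the centre of its underside, z up, 0.12 kg.
- parts_box: Small rigid plastic box with a blue lid that stays shut, 53 mm (x) x 75 mm (y) x 26 mm high, origin at the centre of its underside, z up, 0.06 kg. Grip it across its 53 mm width.
- solder_reel: Reel of solder wire standing on its flange, 58 mm in diameter, 45 mm high, dark flanges and grey wire, origin at the centre of its underside, z up, 0.26 kg.
- insert_torch: Fixed dark grey foam insert, 84 (x) x 144 (y) mm, 18 mm high; origin at the centre of its underside, z up. For the torch: cut-out with blue bottom 126 mm long (y) x 41 mm wide (x) centred on the origin, bottom 5 mm above the origin. The torch may lie either way round. A finger channel 60 mm wide, as deep, runs right across it along x at the middle.
- insert_keys: Fixed dark grey foam insert, 84 (x) x 144 (y) mm, 18 mm high; origin at the centre of its underside, z up. For the hex keys: cut-out with blue bottom 102 mm long (y) x 42 mm wide (x) centred on the origin, bottom 5 mm above the origin. The keys may lie either way round, plates upright as at the start. A finger channel 50 mm wide, as deep, runs right across it along x at the middle.
- insert_box: Fixed dark grey foam insert, 84 (x) x 144 (y) mm, 18 mm high; origin at the centre of its underside, z up. For the parts box: cut-out with blue bottom 87 mm long (y) x 65 mm wide (x) centred on the origin, bottom 5 mm above the origin. The box goes in lid up, its 75 mm side along y, either way round. A finger channel 44 mm wide, as deep, runs right across it along x at the middle.
- insert_reel: Fixed dark grey foam insert, 84 (x) x 144 (y) mm, 18 mm high; origin at the centre of its underside, z up. For the reel: round cut-out with blue bottom, 70 mm in diameter, centred on the origin, bottom 5 mm above the origin; no channel, so grip the reel at least 18 mm above its underside.
- fitting_near: Brass pipe fitting with a black collar, 16 mm across, 26 mm high, standing loose on the bench nearer the robot's right; origin at the centre of its underside, z up. To be left standing.
- fitting_far: The same kind of brass fitting, standing loose further to the robot's left; origin at the centre of its underside, z up. To be left standing. (Round the work, not listed: low things, and up to 0.26 m high a drawer cabinet at the left, y over 0.43, and a jig, mug, tape dispenser and bottle behind the inserts.)
Things that resemble listed ones, but are neither listed nor needed, are in the scene too. Leave any green look-alike of the part that bears torch_mid alone.

How it is judged:
By the outcome, as a careful person would: the job done as asked, in the order asked, and still so for the second after the job is handed in, with the robot touching nothing.
It also fails if it takes over 96 s, if anything falls off the work surface, if the arm or the gripper's body presses on something with over 40 N, if the wrist force passes 120 N, or if a joint passes its speed limit or range.

### The arm

A 6-joint arm with a two-finger parallel gripper is mounted at the origin on a cart in front of the work surface, level with it; the furniture and walls round the work are solid. World frame = base frame: x ahead of the robot, y to its left, z up, the work surface at z = 0. Lengths are in m, angles in degrees, forces in N, time in s.
With the tool pointing down it reaches from about 0.35 to 0.875 m from the base axis. Payload 4.2 kg.
Tool frame: the origin (TCP) lies between the finger pads; the fingertips stand 14 mm ahead of it and the grasp point (between the pads) lies 5 mm behind it; z points along the fingers, y is the line along which they close (so a half turn about z gives the same grasp; the last joint's range is limited). The gripper opens to 87 mm and grips with 3 to 60 N. Pads are 19 mm wide; open, the fingers measure 117 mm over their backs; the gripper's body (75 mm by 190 mm) begins 51 mm behind the grasp point.
Start: joints at [14.817, 22.042, 0.453, 0, -68.411, -14.817], TCP at [0.625, 0, 0.237] pointing down, gripper open.
Joint ranges: [-179.83, 179.83], [-69.29, 118.12], [-61.27, 80.66], [-181.25, 117.63], [-171.15, -9.14], [-177.46, 177.46]. Speed limits (degrees/s): [159.86, 159.86, 180, 180, 180, 180].

### API

Orientations are given as a 3x3 rotation matrix whose columns are the frame's x, y, z axes.
In Python, from station import * gives the robot as it stands. The module is installed in compiled form; this text tells all that it offers.
- The arm moves only by the tool play_rows, never from a script. Its argument "steps" is a list of rows, each an object of numbers: "ax", "ay", "az": the turn, a rotation vector about the tool's x, y, z in degrees; "dx", "dy", "dz": the shift along the tool's x, y, z in mm; "claw": the finger opening in mm, from 0 to 87. A call has 1 to 20 rows; each row shifts and turns the commanded pose from where the row before left it, along the tool's axes as they then stand; what a row does not reach is not made up. A row lasts 1/10 s, in which the tool goes at most 50 mm and 8.59 degrees, less where a joint would pass 70% of its speed; a pose out of reach is approached as far as the arm can. A call with a gripper value outside its range is refused whole. The fingers move at their own pace and stop on an object; the grip force is fixed at half the most. Time passes only in rows, so rows that do not move let the fingers close. It gives the time, the measured TCP pose, the force, the opening and the grip force at its end, in the units of the state.
- sense(): the state, without advancing time (a new reading comes with each control period).
- capture(name): name is "scene" or "side" or "wrist"; returns a dict with "frame" (384x512x3 uint8, blue, green, red), "range_z" (384x512 float32, m along the optical axis (not along the pixel's ray), 0 where there is no reading), "fx", "fy", "cx", "cy" (pixels), "xyz" and "rotation" of the camera in the world. Camera axes: x right, y down, z forward; pixel columns grow to the right and rows downward; lengths in m; the calibration is good to about 2 mm. A picture is of the moment at which its call begins.
- finish_job(): hands the job in; it is judged then, once.
The state is a dict: "time_s": time; "joints": joint angles; "joint_velocities": joint speeds; "effort": joint torques, N m; "tcp_pos": TCP position; "ee_rot": TCP orientation; "wrist_force": force on the tool from outside, world axes, zero at the start; "moment": the same for the moment, N m; "gripper_width": opening from 0.0 (shut) to 1.0 (fully open); "gripper_force": force on a finger pad.
Only numpy, scipy, OpenCV 4.12 (cv2) and the standard library are available. Lean on these libraries where they do the work, as an engineer would, in place of code of your own. Each camera call takes 0.05 s, during which the arm holds its last target. There are 200 camera calls.

## Working session

There is one attempt and no reset: what is moved stays moved. The work goes in short steps, Python scripts to look and compute and a tool call to move; the robot and the scene stay as the last step left them, time stands still between calls to the robot, and variables do not carry over. Pictures are saved under pics/ and viewed, at most 14 in all, crops included, and the job is handed in when it is done.

Besides the shell and the picture viewer there is one more tool, called after ">>>" in YAML: its name, and indented under it one key for each argument. play_rows: Moves the arm, as the interface text tells. Its arguments: {"type":"object","properties":{"steps":{"type":"array"}},"required":["steps"]}

```bash
mkdir -p pics
cat > h.py <<'E'
from station import *
import numpy as np, cv2
def cap(n,tag=None):
    c=capture(n); np.savez(f'{tag or n}.npz',**{k:np.array(v) for k,v in c.items()}); return c
def cloud(c):
    z=c['range_z']; v,u=np.indices(z.shape)
    p=np.stack([(u-c['cx'])/c['fx']*z,(v-c['cy'])/c['fy']*z,z],-1)
    return p@np.array(c['rotation']).T+np.array(c['xyz'])
E
python3 - <<'E'
from h import *
s=sense(); print(s['time_s'],s['tcp_pos'],np.round(s['ee_rot'],3).tolist())
ims=[]
for n in('scene','side','wrist'):
    c=cap(n); print(n,c['xyz'],np.round(c['rotation'],3).tolist(),c['fx'],c['cx'],c['cy'],(c['range_z']>0).mean())
    cv2.imwrite(f'pics/{n}0.png',cv2.resize(c['frame'],(800,600),interpolation=cv2.INTER_CUBIC))
E
```

```text
0.0 [6.24418770e-01 2.57688784e-05 2.35435468e-01] [[-0.0, -1.0, -0.002], [-1.0, 0.0, -0.0], [0.0, 0.002, -1.0]]
scene [-0.30486927 -0.36834306  0.93621146] [[0.582, -0.547, 0.601], [-0.813, -0.378, 0.443], [-0.015, -0.747, -0.665]] 492.19139251470085 249.1521319529223 181.88852477594284 0.9871673583984375
side [0.3445917  1.17632424 0.71296677] [[-0.98, -0.105, 0.168], [-0.198, 0.562, -0.803], [-0.01, -0.82, -0.572]] 410.05794974135495 253.16772103176848 186.28832344397657 0.9959309895833334
wrist [ 0.6243126  -0.06767807  0.38528561] [[-1.0, 0.001, -0.002], [0.001, 0.97, 0.245], [0.002, 0.245, -0.97]] 332.2004558422252 258.14029636277655 191.71362516805303 0.9957529703776041
```

View pics/scene0.png

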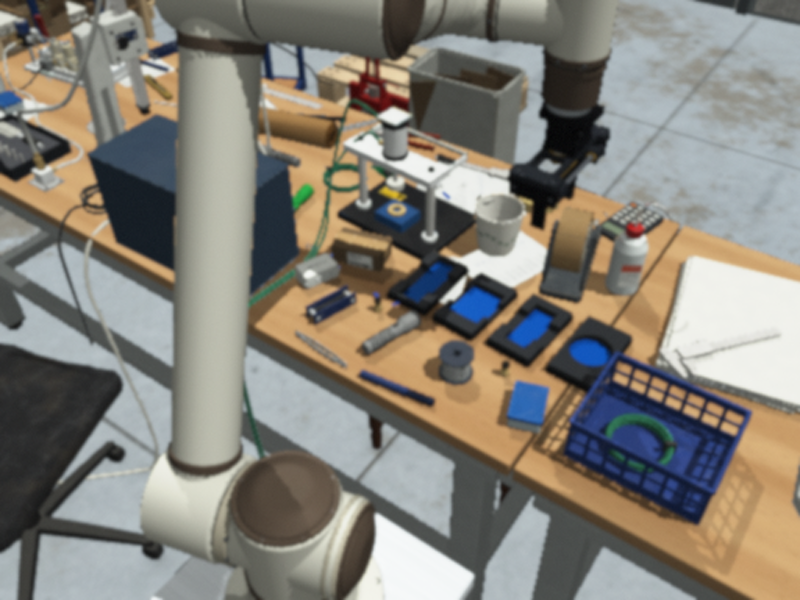

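View pics/side0.png

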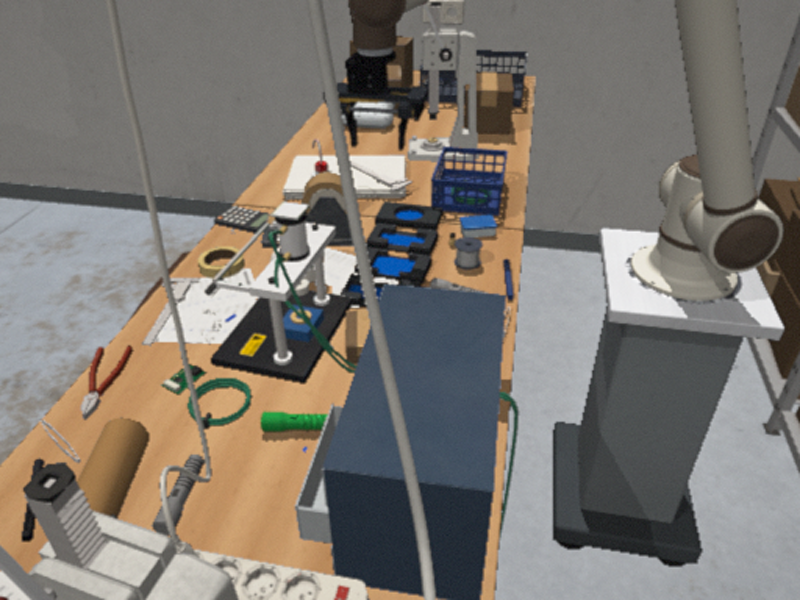

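View pics/wrist0.png

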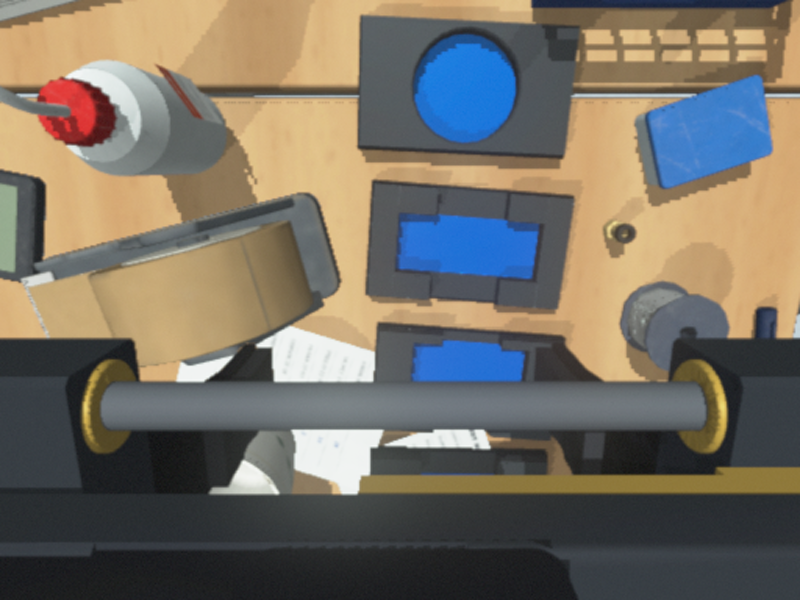

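The scene view shows the hex keys (331,303), grey torch (392,332), reel (457,360) and box (527,403). The fittings are at (377,300) and (503,368), and the four inserts run from (428,283) to (590,352). The wrist view shows the reel, keys and box inserts, the box, the reel and the near fitting. Next I'll build a metric top-down map from the depth.

```bash
cat >> h.py <<'E'
def topmap(cs,x0,x1,y0,y1,res=0.001):
    # image: up = +x, left = +y
    H=int((x1-x0)/res);W=int((y1-y0)/res); im=np.zeros((H,W,3),np.uint8); hz=np.full((H,W),-1.)
    for c in cs:
        P=cloud(c); z=c['range_z']
        f=8 if True else 1
        big=cv2.resize(P.astype(np.float32),None,fx=3,fy=3,interpolation=cv2.INTER_LINEAR).reshape(-1,3)
        col=cv2.resize(c['frame'],None,fx=3,fy=3).reshape(-1,3)
        r=((x1-big[:,0])/res).astype(int); q=((y1-big[:,1])/res).astype(int)
        ok=(r>=0)&(r<H)&(q>=0)&(q<W)&(big[:,2]<0.12)&(big[:,2]>-.05)
        r,q,b,cl=r[ok],q[ok],big[ok,2],col[ok]
        o=np.argsort(b); r,q,b,cl=r[o],q[o],b[o],cl[o]
        m=b>hz[r,q]; im[r[m],q[m]]=cl[m]; hz[r[m],q[m]]=b[m]
    return im,hz
def ld(t):
    d=np.load(f'{t}.npz'); return {k:d[k] for k in d}
E
python3 - <<'E'
from h import *
im,hz=topmap([ld('scene')],.3,.75,-.25,.45)
im2,hz2=topmap([ld('wrist')],.3,.75,-.25,.45)
for i in range(0,700,100): cv2.line(im,(i,0),(i,450),(0,255,255),1)
for y in range(0,450,50): cv2.line(im,(0,y),(700,y),(0,255,255),1)
cv2.imwrite('pics/top0.png',im)
for n in('scene','wrist'):
    P=cloud(ld(n)).reshape(-1,3); m=(P[:,0]>.4)&(P[:,0]<.7)&(P[:,1]>-.1)&(P[:,1]<.3)&(abs(P[:,2])<.06)
    h=np.histogram(P[m,2],bins=np.arange(-.06,.06,.004)); print(n,h[0].tolist())
E
```

```text
scene [0, 0, 0, 0, 0, 0, 0, 0, 0, 0, 0, 0, 0, 10, 1207, 3759, 1931, 804, 512, 1473, 838, 379, 258, 53, 35, 65, 246, 54, 14]
wrist [0, 0, 0, 0, 0, 0, 0, 0, 0, 0, 0, 0, 0, 0, 626, 22134, 9199, 1371, 795, 7711, 1947, 1652, 823, 81, 28, 21, 1392, 21, 34]
```

View pics/top0.png

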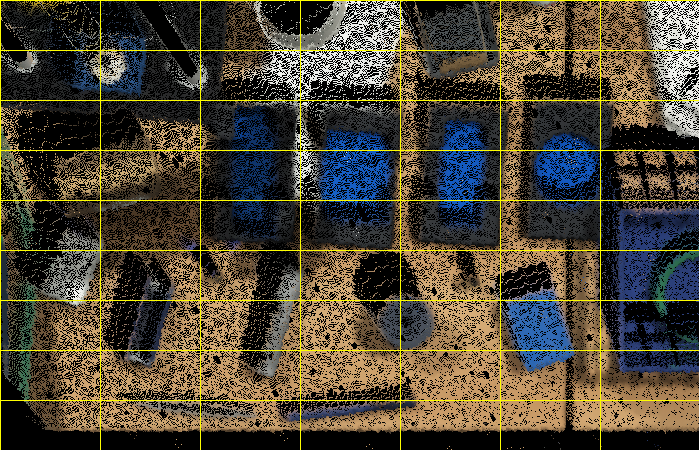

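The map (x = 0.75 − row/1000, y = 0.45 − col/1000) shows the insert cut-outs at y ≈ 0.195, 0.095, −0.01 and −0.117. The objects lie at x ≈ 0.42–0.45. I'll move the wrist camera over them for closer views.

>>> play_rows:
  steps:
    - {"dx": -35, "dy": 15, "dz": -10}
    - {"dx": -35, "dy": 15, "dz": -10}
    - {"dx": -35, "dy": 15, "dz": -10}
    - {"dx": -35, "dy": 15, "dz": -10}
    - {}
    - {}

```text
invalid input at $.steps[0]: expected keys ax, ay, az, dx, dy, dz, claw
```

```bash
python3 -c "
from h import *
cap('wrist','w1')"
```

>>> play_rows:
  steps:
    - {"dx": -30}
    - {"dx": -40}
    - {"dx": -40}
    - {"dx": -30}
    - {}
    - {}

```text
invalid input at $.steps[0]: expected keys ax, ay, az, dx, dy, dz, claw
```

```bash
python3 -c "
from h import *
cap('wrist','w2')
im,hz=topmap([ld('wrist'),ld('w1'),ld('w2')],.35,.73,-.2,.4)
s=sense();print(s['tcp_pos'],s['wrist_force'])
np.savez('top.npz',im=im,hz=hz)
b=cv2.resize(im,(800,507),interpolation=cv2.INTER_AREA)
cv2.imwrite('pics/top1.png',b)
"
```

```text
[ 6.24765984e-01 -7.65887910e-06  2.36046666e-01] [ 0.67998916 -0.13347841  0.48670653]
```

View pics/top1.png

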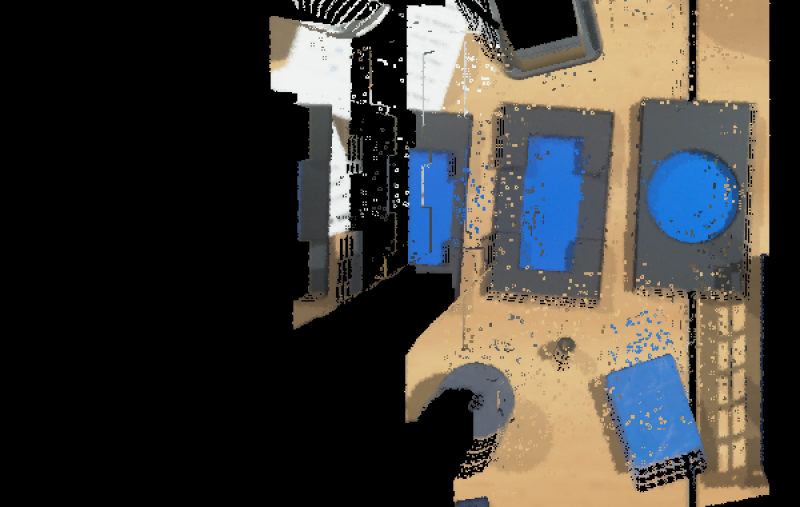

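The rows need every key, so the arm hasn't moved. The map works well on the right-hand part, with the near fitting at about (565,345) and the box at about (655,415).

>>> play_rows:
  steps:
    - {"ax": 0, "ay": 0, "az": 0, "dx": -35, "dy": 15, "dz": -10, "claw": 87}
    - {"ax": 0, "ay": 0, "az": 0, "dx": -35, "dy": 15, "dz": -10, "claw": 87}
    - {"ax": 0, "ay": 0, "az": 0, "dx": -35, "dy": 15, "dz": -10, "claw": 87}
    - {"ax": 0, "ay": 0, "az": 0, "dx": -35, "dy": 15, "dz": -10, "claw": 87}
    - {"ax": 0, "ay": 0, "az": 0, "dx": 0, "dy": 0, "dz": 0, "claw": 87}
    - {"ax": 0, "ay": 0, "az": 0, "dx": 0, "dy": 0, "dz": 0, "claw": 87}

```text
time_s: 0.85
tcp_pos: [0.5646, 0.1408, 0.2768]
ee_rot: [[0.002, -1.0, 0.0], [-1.0, -0.002, 0.0], [-0.0, -0.0, -1.0]]
wrist_force: [0.0, -0.8, 1.0]
gripper_width: 0.999
gripper_force: 0.0
```

```bash
python3 -c "
from h import *
cap('wrist','w1')"
```

>>> play_rows:
  steps:
    - {"ax": 0, "ay": 0, "az": 0, "dx": -35, "dy": 0, "dz": 0, "claw": 87}
    - {"ax": 0, "ay": 0, "az": 0, "dx": -35, "dy": 0, "dz": 0, "claw": 87}
    - {"ax": 0, "ay": 0, "az": 0, "dx": -35, "dy": 0, "dz": 0, "claw": 87}
    - {"ax": 0, "ay": 0, "az": 0, "dx": -35, "dy": 0, "dz": 0, "claw": 87}
    - {"ax": 0, "ay": 0, "az": 0, "dx": 0, "dy": 0, "dz": 0, "claw": 87}
    - {"ax": 0, "ay": 0, "az": 0, "dx": 0, "dy": 0, "dz": 0, "claw": 87}

```text
time_s: 1.5
tcp_pos: [0.5652, 0.2794, 0.2754]
ee_rot: [[-0.001, -1.0, -0.002], [-1.0, 0.001, -0.002], [0.002, 0.002, -1.0]]
wrist_force: [-0.7, 0.2, 0.5]
gripper_width: 0.998
gripper_force: 0.0
```

```bash
python3 -c "
from h import *
cap('wrist','w2')
for t in('w1','w2'):
  print(ld(t)['xyz'])
im,hz=topmap([ld('wrist'),ld('w1'),ld('w2')],.35,.73,-.2,.4)
s=sense();print(s['tcp_pos'],s['wrist_force'])
np.savez('top.npz',im=im,hz=hz)
b=cv2.resize(im,(800,507),interpolation=cv2.INTER_AREA)
cv2.imwrite('pics/top2.png',b)
"
```

```text
[0.56426839 0.07303624 0.42645772]
[0.56498882 0.21186424 0.42514279]
[0.56526374 0.27875912 0.2757354 ] [-0.14325302 -1.11488786  0.4637842 ]
```

View pics/top2.png

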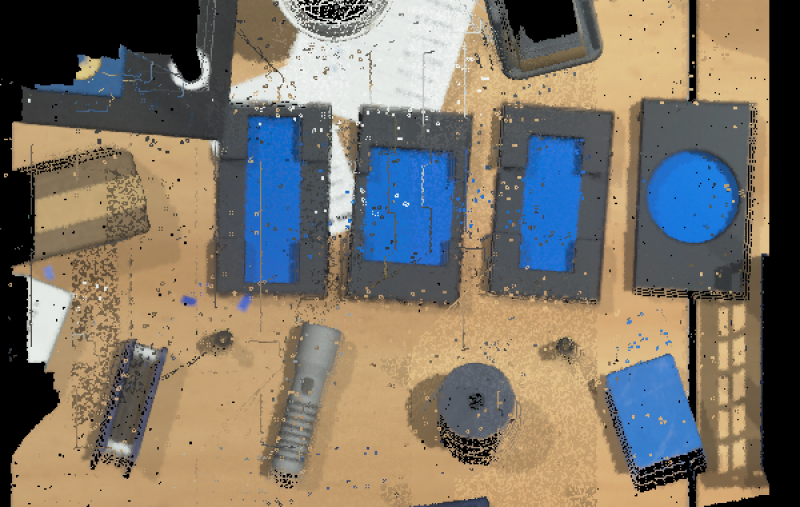

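The fused map shows all the parts. From left to right the inserts are torch (longest cut-out, (272,200)), box (405,205), keys (550,205) and reel (693,197). The parts are the keys (128,405), torch (303,400), reel (475,402) and box (655,415), with the fittings at (222,340) and (565,347). I'll fit the poses from the clouds next.

```bash
cat > fit.py <<'E'
from h import *
C={t:ld(t) for t in('wrist','w1','w2','scene')}
CL={t:(cloud(c).reshape(-1,3),c['frame'].reshape(-1,3).astype(int)) for t,c in C.items()}
def sel(t,cx,cy,r,zlo,zhi,blue=None):
    P,c=CL[t]; m=(np.hypot(P[:,0]-cx,P[:,1]-cy)<r)&(P[:,2]>zlo)&(P[:,2]<zhi)
    b=(c[:,0]>c[:,2]+60)
    if blue is not None: m&=(b==blue)
    return P[m]
def rect(p):
    (a,b),(w,h),an=cv2.minAreaRect((p[:,:2]*1000).astype(np.float32)); 
    bx=cv2.boxPoints(((a,b),(w,h),an)); e=[bx[1]-bx[0],bx[2]-bx[1]]; l=max(e,key=np.linalg.norm)
    ang=np.degrees(np.arctan2(l[1],l[0]))%180; ang=ang-180 if ang>90 else ang
    return np.round([a,b,w,h,ang],1)
px=lambda c,r:(.73-r*.00075,.4-c*.00075)
if __name__=='__main__':
    for n,c,r in(('torch',272,200),('box',405,205),('keys',550,205),('reel',693,197)):
        for t in C:
            x,y=px(c,r); p=sel(t,x,y,.075,-.01,.012,True)
            if len(p)<200: continue
            q=sel(t,x,y,.085,.013,.024,False)
            print('ins',n,t,len(p),rect(p),'z',np.round(np.median(p[:,2])*1e3,1),'rim',rect(q) if len(q)>50 else '',np.round(np.median(q[:,2])*1e3,1))
    for n,c,r,rad,lo in(('keys',128,405,.06,.02),('torch',303,400,.07,.006),('torchtop',303,400,.07,.022),('reel',475,402,.045,.04),('box',655,415,.06,.021),('ffar',222,340,.015,.018),('fnear',565,347,.015,.018)):
        for t in C:
            x,y=px(c,r); p=sel(t,x,y,rad,lo,.06)
            if len(p)<25: continue
            d=p[:,:2]-p[:,:2].mean(0); e=np.linalg.svd(d,full_matrices=False)[2][0]; 
            a=np.degrees(np.arctan2(e[1],e[0]))%180; a=a-180 if a>90 else a
            print(n,t,len(p),rect(p),'mean',np.round(p.mean(0)*1e3,1),'pca',round(a,1),'z50/98',np.round(np.percentile(p[:,2],[50,98])*1e3,1))
    for t in C:
        p=sel(t,.47,.12,.15,-.01,.01,False); print('bench z',t,np.round(np.median(p[:,2])*1e3,1),len(p))
E
python3 fit.py
```

```text
ins torch w1 2844 [573.6 169.1  95.4 135.6  -1.9] z 6.4 rim [583.5 185.5 124.6 147.1  -1.6] 19.3
ins torch w2 3809 [ 5.749e+02  1.689e+02  9.470e+01  1.369e+02 -3.000e-01] z 6.5 rim [583.4 195.2 143.7 148.1  -1.4] 19.5
ins torch scene 341 [584.3 169.2 114.   95.2   1.3] z 6.4 rim [580.5 195.5 142.7 148.4  -2.6] 18.5
ins box wrist 1652 [574.1  76.8  33.2  87.3  -0. ] z 6.4 rim [574.2  91.9 155.9 140.7  88.1] 19.2
ins box w1 3733 [575.1  93.3  66.1  86.8  -4.3] z 6.5 rim [574.9  93.9 160.1 141.5  87.8] 19.4
ins box w2 2351 [ 5.760e+02  1.096e+02  3.520e+01  8.750e+01 -2.000e-01] z 6.6 rim [ 5.765e+02  1.354e+02  7.970e+01  1.420e+02 -5.000e-01] 19.5
ins box scene 432 [580.2  94.2  70.3  79.2  -5.7] z 6.5 rim [575.1  93.6 160.6 148.   85.7] 18.8
ins keys wrist 3242 [578.9  -9.4 127.2 105.3  52. ] z 6.4 rim [577.5 -16.3 159.6 140.8  86.6] 19.4
ins keys w1 3428 [579.3  13.6  97.1 101.8  -4.6] z 6.5 rim [577.7   9.5 106.  144.   -0.8] 19.5
ins keys scene 383 [583.8  -9.8  93.3 133.  -58.6] z 6.4 rim [576.8 -14.2 155.9 148.1  87.9] 18.8
ins reel wrist 3520 [ 581.9 -120.6   68.2   68.7   -0.
[... 1454 characters left out ...]
50/98 [27.6 29.2]
box scene 576 [421.9 -89.4  78.6  52.8  18.5] mean [419.5 -90.5  27.1] pca 17.9 z50/98 [27.3 30.9]
ffar w1 98 [475.5 231.9  12.3  13.2 -89.5] mean [475.4 231.7  26. ] pca -66.4 z50/98 [26.9 28.7]
ffar w2 111 [475.3 232.7  12.6  12.8 -87.2] mean [475.3 232.4  26.3] pca -20.2 z50/98 [27.3 29.2]
fnear wrist 147 [469.9 -24.3  12.6  13.3 -37.6] mean [470.4 -24.6  26.1] pca -22.3 z50/98 [27.1 28.7]
fnear w1 149 [469.8 -24.   12.4  13.3  -8. ] mean [469.9 -24.1  26.1] pca 38.9 z50/98 [27.  28.9]
fnear scene 26 [469.6 -24.1  13.   11.4  89.4] mean [469.3 -23.9  25.7] pca 37.7 z50/98 [25.5 29.6]
bench z wrist 1.7 11523
bench z w1 1.6 26390
bench z w2 1.7 21055
bench z scene 1.6 4735
```

Heights match the text, with a constant +1.6 mm camera offset. I'll tighten the insert and torch fits with narrower windows.

```bash
cat > fit2.py <<'E'
from fit import *
def win(t,cx,cy,hx,hy,zlo,zhi,blue=None):
    P,c=CL[t]; m=(abs(P[:,0]-cx)<hx)&(abs(P[:,1]-cy)<hy)&(P[:,2]>zlo)&(P[:,2]<zhi)
    b=(c[:,0]>c[:,2]+60)
    if blue is not None: m&=(b==blue)
    return P[m]
for n,c,r in(('torch',272,200),('box',405,205),('keys',550,205),('reel',693,197)):
    for t in C:
        x,y=px(c,r); p=win(t,x,y,.08,.042,-.01,.012,True); q=win(t,x,y,.085,.052,.015,.024,False)
        if len(p)>200: print(n,t,rect(p),rect(q))
for lo in(.006,.022,.029):
  for t in('w1','w2','scene'):
    p=win(t,.433,.17,.06,.05,lo,.06)
    d=p[:,:2]-p[:,:2].mean(0); e=np.linalg.svd(d,full_matrices=False)[2][0]; print('torch',lo,t,len(p),rect(p),np.round(p.mean(0)*1e3,1),np.degrees(np.arctan2(e[1],e[0]))%180-180)
E
python3 fit2.py
```

```text
torch w1 [570.8 196.2  43.3 143.   -2.7] [587.3 201.   93.  154.2  -1.1]
torch w2 [571.  195.7  43.4 144.3  -3. ] [587.3 202.2  94.5 153.7  -1.3]
torch scene [583.6 197.  114.   39.6   1.3] [5.868e+02 2.001e+02 1.563e+02 9.340e+01 2.000e-01]
box wrist [574.1  76.8  33.2  87.3  -0. ] [575.5  93.1  80.9 139.9  -4.5]
box w1 [575.1  93.3  66.1  86.8  -4.3] [575.3  93.2  80.2 140.5  -4.4]
box w2 [ 5.760e+02  1.096e+02  3.520e+01  8.750e+01 -2.000e-01] [576.7 112.6  42.4 140.2  -4. ]
box scene [580.2  94.2  70.3  79.2  -5.7] [576.   94.4  82.6 146.4  -4.7]
keys wrist [577.1 -12.9  43.2 101.2  -4.6] [577.2 -13.3  80.2 140.3  -4.5]
keys w1 [577.1 -13.4  42.8 102.   -4.2] [577.5 -10.4  74.4 140.3  -4.3]
keys scene [583.4 -12.2  47.2  92.5  -3.8] [577.4 -12.4  82.7 147.7  -3.7]
reel wrist [ 581.9 -120.6   68.2   68.7   -0. ] [ 575.6 -127.3   95.1  152.2   -2.5]
reel scene [ 589.4 -116.    61.3   56.5   71.2] [ 581.3 -126.    95.8  151.3   -1.9]
torch 0.006 w1 1814 [430.2 171.2  28.8 114.3 -13.7] [435.5 169.   25.4] -14.365231799724427
torch 0.006 w2 2324 [430.6 172.9  28.6 114.2 -15.4] [435.5 172.1  25.6] -14.28631189991117
torch 0.006 scene 395 [437.7 174.5  73.2 120.  -37. ] [428.3 168.1  23.2] -16.233787033892924
torch 0.022 w1 1522 [430.4 172.1  26.6 114.3 -14.9] [434.8 169.9  26.7] -14.73234205009561
torch 0.022 w2 1970 [430.4 172.   26.7 114.  -14.3] [435.  171.5  26.9] -14.026443741035251
torch 0.022 scene 256 [429.6 171.3  23.3 114.6 -15.5] [431.7 169.3  26.8] -15.373063249014876
torch 0.029 w1 281 [442.9 166.4  16.4  86.2 -10.6] [464.8 162.7  30. ] -14.497720199312909
torch 0.029 w2 389 [435.7 171.2  16.7 102.8 -14.8] [462.9 163.9  30.1] -14.35997211768705
torch 0.029 scene 54 [430.2 171.1  18.9 109.8 -15.4] [449.  166.   30.5] -13.428288301168521
```

Measured poses (mm, long-axis angle from +x):

| Item | x | y | Angle |
|---|---|---|---|
| Torch | 430 | 172 | −14.4° |
| Keys | 430 | 300 | −15.9° |
| Reel | 429 | 43.5 | – |
| Box | 421.5 | −90 | 18.5° |
| Box insert | 575 | 93 | −4.4° |
| Keys insert | 577 | −13 | −4.5° |
| Reel insert | 582 | −121 | – |

The look-alikes are:
- **Torch:** the green one behind the cabinet at side (295,422) is not wanted. The grey one at scene (392,332) fits the description.
- **Keys:** the long thin blue thing at scene (397,388) is a pen.

Next I'll confirm in one enlarged crop and refine the torch insert.

```bash
python3 - <<'E' | tail -3
from fit2 import *
for t in('w1','w2'):
    print('TI',t,rect(win(t,.58,.196,.066,.035,-.01,.012,True)),rect(win(t,.58,.196,.075,.045,.016,.022,False)))
f=ld('w2')['frame']; cv2.imwrite('pics/crop_w2.png',cv2.resize(f[40:260,180:512],(796,528),interpolation=cv2.INTER_CUBIC))
E
```

```text
torch 0.029 scene 54 [430.2 171.1  18.9 109.8 -15.4] [449.  166.   30.5] -13.428288301168521
TI w1 [579.8 195.5  42.2 124.9  -1.9] [582.2 198.6  87.7 143.9  -1.4]
TI w2 [580.2 195.4  41.6 126.2  -1.7] [582.1 198.6  87.  143.6  -1.3]
```

View pics/crop_w2.png

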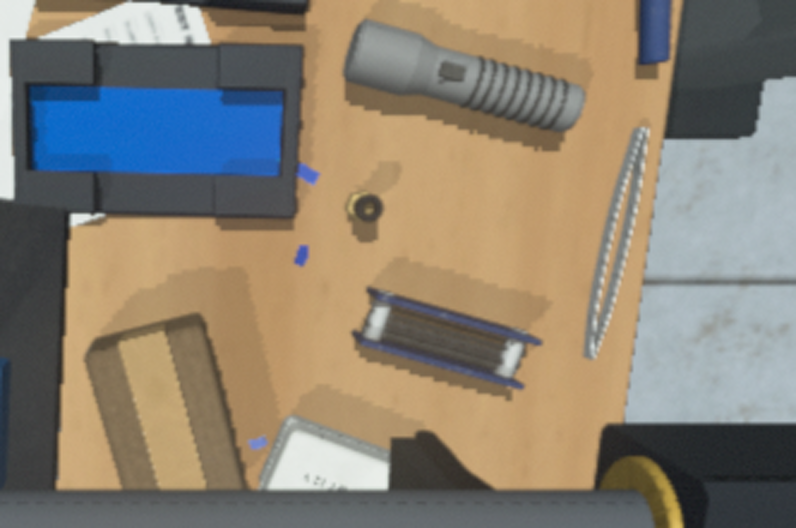

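>>> play_rows:
  steps:
    - {"ax": 0, "ay": 0, "az": 0, "dx": 27, "dy": 34, "dz": 0, "claw": 60}
    - {"ax": 0, "ay": 0, "az": 0, "dx": 27, "dy": 34, "dz": 0, "claw": 60}
    - {"ax": 0, "ay": 0, "az": 0, "dx": 27, "dy": 34, "dz": 0, "claw": 60}
    - {"ax": 0, "ay": 0, "az": 0, "dx": 26, "dy": 33, "dz": 0, "claw": 60}
    - {"ax": 0, "ay": 0, "az": 8, "dx": 0, "dy": 0, "dz": 0, "claw": 60}
    - {"ax": 0, "ay": 0, "az": 8, "dx": 0, "dy": 0, "dz": 0, "claw": 60}
    - {"ax": 0, "ay": 0, "az": 8, "dx": 0, "dy": 0, "dz": 0, "claw": 60}
    - {"ax": 0, "ay": 0, "az": 8, "dx": 0, "dy": 0, "dz": 0, "claw": 60}
    - {"ax": 0, "ay": 0, "az": 8, "dx": 0, "dy": 0, "dz": 0, "claw": 60}
    - {"ax": 0, "ay": 0, "az": 8, "dx": 0, "dy": 0, "dz": 0, "claw": 60}
    - {"ax": 0, "ay": 0, "az": 8, "dx": 0, "dy": 0, "dz": 0, "claw": 60}
    - {"ax": 0, "ay": 0, "az": 8, "dx": 0, "dy": 0, "dz": 0, "claw": 60}
    - {"ax": 0, "ay": 0, "az": 8, "dx": 0, "dy": 0, "dz": 0, "claw": 60}
    - {"ax": 0, "ay": 0, "az": 8, "dx": 0, "dy": 0, "dz": 0, "claw": 60}
    - {"ax": 0, "ay": 0, "az": 8, "dx": 0, "dy": 0, "dz": 0, "claw": 60}
    - {"ax": 0, "ay": 0, "az": 8, "dx": 0, "dy": 0, "dz": 0, "claw": 60}
    - {"ax": 0, "ay": 0, "az": 8, "dx": 0, "dy": 0, "dz": 0, "claw": 60}
    - {"ax": 0, "ay": 0, "az": 0, "dx": 0, "dy": 0, "dz": 0, "claw": 60}
    - {"ax": 0, "ay": 0, "az": 0, "dx": 0, "dy": 0, "dz": 0, "claw": 60}

```text
time_s: 3.45
tcp_pos: [0.43, 0.1719, 0.2767]
ee_rot: [[-0.971, 0.241, 0.0], [0.241, 0.971, 0.0], [-0.0, 0.0, -1.0]]
wrist_force: [-0.0, -0.6, -0.2]
gripper_width: 0.692
gripper_force: 0.0
```

The crop confirms the grey torch at (465,80), the hex key set with dark blue plates at (447,335) and the fitting at (368,207). Position over the torch is correct, so I'm descending to grip.

>>> play_rows:
  steps:
    - {"ax": 0, "ay": 0, "az": 0, "dx": 0, "dy": 0, "dz": 40, "claw": 60}
    - {"ax": 0, "ay": 0, "az": 0, "dx": 0, "dy": 0, "dz": 40, "claw": 60}
    - {"ax": 0, "ay": 0, "az": 0, "dx": 0, "dy": 0, "dz": 40, "claw": 60}
    - {"ax": 0, "ay": 0, "az": 0, "dx": 0, "dy": 0, "dz": 40, "claw": 60}
    - {"ax": 0, "ay": 0, "az": 0, "dx": 0, "dy": 0, "dz": 40, "claw": 60}
    - {"ax": 0, "ay": 0, "az": 0, "dx": 0, "dy": 0, "dz": 25, "claw": 60}
    - {"ax": 0, "ay": 0, "az": 0, "dx": 0, "dy": 0, "dz": 20, "claw": 60}
    - {"ax": 0, "ay": 0, "az": 0, "dx": 0, "dy": 0, "dz": 14, "claw": 60}
    - {"ax": 0, "ay": 0, "az": 0, "dx": 0, "dy": 0, "dz": 0, "claw": 60}
    - {"ax": 0, "ay": 0, "az": 0, "dx": 0, "dy": 0, "dz": 0, "claw": 0}
    - {"ax": 0, "ay": 0, "az": 0, "dx": 0, "dy": 0, "dz": 0, "claw": 0}
    - {"ax": 0, "ay": 0, "az": 0, "dx": 0, "dy": 0, "dz": 0, "claw": 0}
    - {"ax": 0, "ay": 0, "az": 0, "dx": 0, "dy": 0, "dz": 0, "claw": 0}
    - {"ax": 0, "ay": 0, "az": 0, "dx": 0, "dy": 0, "dz": 0, "claw": 0}
    - {"ax": 0, "ay": 0, "az": 0, "dx": 0, "dy": 0, "dz": 0, "claw": 0}
    - {"ax": 0, "ay": 0, "az": 0, "dx": 0, "dy": 0, "dz": 0, "claw": 0}

```text
time_s: 5.05
tcp_pos: [0.4302, 0.1732, 0.018]
ee_rot: [[-0.97, 0.242, 0.001], [0.242, 0.97, 0.0], [-0.0, 0.001, -1.0]]
wrist_force: [-1.5, -0.1, 5.1]
gripper_width: 0.321
gripper_force: 30.0
```

>>> play_rows:
  steps:
    - {"ax": 0, "ay": 0, "az": 0, "dx": 0, "dy": 0, "dz": -15, "claw": 0}
    - {"ax": 0, "ay": 0, "az": 0, "dx": 0, "dy": 0, "dz": -30, "claw": 0}
    - {"ax": 0, "ay": 0, "az": 0, "dx": 0, "dy": 0, "dz": -30, "claw": 0}
    - {"ax": 0, "ay": 0, "az": -6, "dx": 0, "dy": 0, "dz": -5, "claw": 0}
    - {"ax": 0, "ay": 0, "az": -6, "dx": 0, "dy": 0, "dz": 0, "claw": 0}
    - {"ax": 0, "ay": 0, "az": 0, "dx": -20, "dy": 4, "dz": 0, "claw": 0}
    - {"ax": 0, "ay": 0, "az": 0, "dx": -30, "dy": 5, "dz": 0, "claw": 0}
    - {"ax": 0, "ay": 0, "az": 0, "dx": -30, "dy": 5, "dz": 0, "claw": 0}
    - {"ax": 0, "ay": 0, "az": 0, "dx": -30, "dy": 5, "dz": 0, "claw": 0}
    - {"ax": 0, "ay": 0, "az": 0, "dx": -25, "dy": 5, "dz": 0, "claw": 0}
    - {"ax": 0, "ay": 0, "az": 0, "dx": -14, "dy": 4, "dz": 0, "claw": 0}
    - {"ax": 0, "ay": 0, "az": 0, "dx": 0, "dy": 0, "dz": 0, "claw": 0}
    - {"ax": 0, "ay": 0, "az": 0, "dx": 0, "dy": 0, "dz": 0, "claw": 0}

```text
time_s: 6.35
tcp_pos: [0.5789, 0.1953, 0.0964]
ee_rot: [[-0.999, 0.036, -0.003], [0.036, 0.999, -0.001], [0.003, -0.001, -1.0]]
wrist_force: [-0.9, 1.2, -2.1]
gripper_width: 0.322
gripper_force: 30.0
```

Run:
```python
from h import *
c=cap('wrist','w3'); im=topmap([c],.47,.72,.08,.33,.0005)[0]
cv2.imwrite('pics/t3.png',np.hstack([cv2.resize(c['frame'],(400,300)),cv2.resize(im,(300,300))]))
```

```text
(no output)
```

View pics/t3.png

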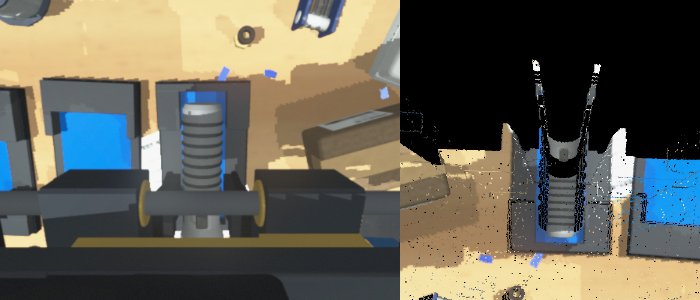

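The torch is held in line over its cut-out (tail at (202,110) above the blue). Lowering and releasing.

>>> play_rows:
  steps:
    - {"ax": 0, "ay": 0, "az": 0, "dx": -1, "dy": 0, "dz": 20, "claw": 0}
    - {"ax": 0, "ay": 0, "az": 0, "dx": 0, "dy": 0, "dz": 20, "claw": 0}
    - {"ax": 0, "ay": 0, "az": 0, "dx": 0, "dy": 0, "dz": 15, "claw": 0}
    - {"ax": 0, "ay": 0, "az": 0, "dx": 0, "dy": 0, "dz": 10, "claw": 0}
    - {"ax": 0, "ay": 0, "az": 0, "dx": 0, "dy": 0, "dz": 5, "claw": 0}
    - {"ax": 0, "ay": 0, "az": 0, "dx": 0, "dy": 0, "dz": 3, "claw": 0}
    - {"ax": 0, "ay": 0, "az": 0, "dx": 0, "dy": 0, "dz": 0, "claw": 0}
    - {"ax": 0, "ay": 0, "az": 0, "dx": 0, "dy": 0, "dz": 0, "claw": 0}

```text
time_s: 7.2
tcp_pos: [0.5812, 0.1961, 0.0252]
ee_rot: [[-0.999, 0.035, 0.001], [0.035, 0.999, 0.001], [-0.001, 0.001, -1.0]]
wrist_force: [0.2, -0.1, -2.1]
gripper_width: 0.326
gripper_force: 30.0
```

>>> play_rows:
  steps:
    - {"ax": 0, "ay": 0, "az": 0, "dx": 0, "dy": 0, "dz": 1, "claw": 0}
    - {"ax": 0, "ay": 0, "az": 0, "dx": 0, "dy": 0, "dz": 0, "claw": 0}
    - {"ax": 0, "ay": 0, "az": 0, "dx": 0, "dy": 0, "dz": 0, "claw": 50}
    - {"ax": 0, "ay": 0, "az": 0, "dx": 0, "dy": 0, "dz": 0, "claw": 50}
    - {"ax": 0, "ay": 0, "az": 0, "dx": 0, "dy": 0, "dz": 0, "claw": 50}
    - {"ax": 0, "ay": 0, "az": 0, "dx": 0, "dy": 0, "dz": 0, "claw": 50}
    - {"ax": 0, "ay": 0, "az": 0, "dx": 0, "dy": 0, "dz": 0, "claw": 50}
    - {"ax": 0, "ay": 0, "az": 0, "dx": 0, "dy": 0, "dz": -10, "claw": 50}
    - {"ax": 0, "ay": 0, "az": 0, "dx": 0, "dy": 0, "dz": -25, "claw": 50}
    - {"ax": 0, "ay": 0, "az": 0, "dx": 0, "dy": 0, "dz": -40, "claw": 50}
    - {"ax": 0, "ay": 0, "az": 0, "dx": 0, "dy": 0, "dz": -40, "claw": 60}
    - {"ax": 0, "ay": 0, "az": 0, "dx": 0, "dy": 0, "dz": -40, "claw": 60}
    - {"ax": 0, "ay": 0, "az": 0, "dx": 0, "dy": 0, "dz": -20, "claw": 60}
    - {"ax": 0, "ay": 0, "az": 0, "dx": 0, "dy": 0, "dz": 0, "claw": 60}

```text
time_s: 8.6
tcp_pos: [0.5827, 0.1966, 0.2037]
ee_rot: [[-0.999, 0.034, 0.008], [0.034, 0.999, 0.004], [-0.008, 0.005, -1.0]]
wrist_force: [0.8, -0.6, -0.2]
gripper_width: 0.68
gripper_force: 0.0
```

>>> play_rows:
  steps:
    - {"ax": 0, "ay": 0, "az": 0, "dx": 20, "dy": 13.3, "dz": 0, "claw": 60}
    - {"ax": 0, "ay": 0, "az": 0, "dx": 34, "dy": 21, "dz": 0, "claw": 60}
    - {"ax": 0, "ay": 0, "az": 0, "dx": 34, "dy": 21, "dz": 0, "claw": 60}
    - {"ax": 0, "ay": 0, "az": 0, "dx": 34, "dy": 21, "dz": 0, "claw": 60}
    - {"ax": 0, "ay": 0, "az": 0, "dx": 34, "dy": 22, "dz": 0, "claw": 60}
    - {"ax": 0, "ay": 0, "az": 7, "dx": 0, "dy": 0, "dz": 0, "claw": 60}
    - {"ax": 0, "ay": 0, "az": 7, "dx": 0, "dy": 0, "dz": 0, "claw": 60}
    - {"ax": 0, "ay": 0, "az": 0, "dx": 0, "dy": 0, "dz": 0, "claw": 60}
    - {"ax": 0, "ay": 0, "az": 0, "dx": 0, "dy": 0, "dz": 0, "claw": 60}

```text
time_s: 9.5
tcp_pos: [0.4281, 0.2991, 0.198]
ee_rot: [[-0.962, 0.273, -0.001], [0.273, 0.962, -0.001], [0.001, -0.001, -1.0]]
wrist_force: [-0.2, 0.2, -0.6]
gripper_width: 0.692
gripper_force: 0.0
```

Run:
```python
from h import *
c=cap('scene','s4'); P=cloud(c)
m=(abs(P[...,0]-.58)<.06)&(abs(P[...,1]-.196)<.025)&(P[...,2]>.025)
p=P[m]; print(len(p),np.percentile(p[:,2],[10,50,90,98])*1e3)
for lo,hi in((.52,.55),(.55,.58),(.58,.61),(.61,.64)):
    q=p[(p[:,0]>lo)&(p[:,0]<hi)]; print(lo,len(q),(np.percentile(q[:,2],95)*1e3).round(1) if len(q) else '', q[:,1].mean().round(4))
print(p[:,0].min(),p[:,0].max())
```

```text
233 [26.65166107 31.26642376 35.23705741 37.31073188]
0.52 55 34.7 0.1946
0.55 56 34.0 0.1935
0.58 59 36.6 0.1915
0.61 63 37.1 0.1899
0.5229031662169012 0.6365412113220689
```

The torch is in its cut-out: it spans x 0.523–0.637 and its top is at about 35 mm, as expected. Descending on the keys.

>>> play_rows:
  steps:
    - {"ax": 0, "ay": 0, "az": 0, "dx": -1.5, "dy": 1.4, "dz": 40, "claw": 60}
    - {"ax": 0, "ay": 0, "az": 0, "dx": 0, "dy": 0, "dz": 40, "claw": 60}
    - {"ax": 0, "ay": 0, "az": 0, "dx": 0, "dy": 0, "dz": 40, "claw": 60}
    - {"ax": 0, "ay": 0, "az": 0, "dx": 0, "dy": 0, "dz": 30, "claw": 60}
    - {"ax": 0, "ay": 0, "az": 0, "dx": 0, "dy": 0, "dz": 20, "claw": 60}
    - {"ax": 0, "ay": 0, "az": 0, "dx": 0, "dy": 0, "dz": 10, "claw": 60}
    - {"ax": 0, "ay": 0, "az": 0, "dx": 0, "dy": 0, "dz": 0, "claw": 60}
    - {"ax": 0, "ay": 0, "az": 0, "dx": 0, "dy": 0, "dz": 0, "claw": 0}
    - {"ax": 0, "ay": 0, "az": 0, "dx": 0, "dy": 0, "dz": 0, "claw": 0}
    - {"ax": 0, "ay": 0, "az": 0, "dx": 0, "dy": 0, "dz": 0, "claw": 0}
    - {"ax": 0, "ay": 0, "az": 0, "dx": 0, "dy": 0, "dz": 0, "claw": 0}
    - {"ax": 0, "ay": 0, "az": 0, "dx": 0, "dy": 0, "dz": 0, "claw": 0}
    - {"ax": 0, "ay": 0, "az": 0, "dx": 0, "dy": 0, "dz": 0, "claw": 0}
    - {"ax": 0, "ay": 0, "az": 0, "dx": 0, "dy": 0, "dz": 0, "claw": 0}

```text
time_s: 10.95
tcp_pos: [0.4304, 0.3007, 0.019]
ee_rot: [[-0.961, 0.275, 0.001], [0.275, 0.961, 0.001], [-0.0, 0.001, -1.0]]
wrist_force: [-0.6, -0.3, 3.1]
gripper_width: 0.296
gripper_force: 30.0
```

>>> play_rows:
  steps:
    - {"ax": 0, "ay": 0, "az": 0, "dx": 0, "dy": 0, "dz": -20, "claw": 0}
    - {"ax": 0, "ay": 0, "az": 0, "dx": 0, "dy": 0, "dz": -40, "claw": 0}
    - {"ax": 0, "ay": 0, "az": -5.5, "dx": 0, "dy": 0, "dz": -40, "claw": 0}
    - {"ax": 0, "ay": 0, "az": -6, "dx": 0, "dy": 0, "dz": 0, "claw": 0}
    - {"ax": 0, "ay": 0, "az": 0, "dx": -11, "dy": -20, "dz": 0, "claw": 0}
    - {"ax": 0, "ay": 0, "az": 0, "dx": -20, "dy": -35, "dz": 0, "claw": 0}
    - {"ax": 0, "ay": 0, "az": 0, "dx": -20, "dy": -35, "dz": 0, "claw": 0}
    - {"ax": 0, "ay": 0, "az": 0, "dx": -20, "dy": -35, "dz": 0, "claw": 0}
    - {"ax": 0, "ay": 0, "az": 0, "dx": -20, "dy": -35, "dz": 0, "claw": 0}
    - {"ax": 0, "ay": 0, "az": 0, "dx": -20, "dy": -35, "dz": 0, "claw": 0}
    - {"ax": 0, "ay": 0, "az": 0, "dx": -20, "dy": -35, "dz": 0, "claw": 0}
    - {"ax": 0, "ay": 0, "az": 0, "dx": -20, "dy": -35, "dz": 0, "claw": 0}
    - {"ax": 0, "ay": 0, "az": 0, "dx": -20, "dy": -36, "dz": 0, "claw": 0}
    - {"ax": 0, "ay": 0, "az": 0, "dx": 0, "dy": 0, "dz": 0, "claw": 0}
    - {"ax": 0, "ay": 0, "az": 0, "dx": 0, "dy": 0, "dz": 0, "claw": 0}

```text
time_s: 12.45
tcp_pos: [0.5765, -0.0141, 0.1176]
ee_rot: [[-0.997, 0.081, -0.002], [0.081, 0.997, 0.0], [0.002, -0.0, -1.0]]
wrist_force: [-0.2, 1.0, -1.9]
gripper_width: 0.296
gripper_force: 30.0
```

Run:
```python
from h import *
c=cap('wrist','w5'); im=topmap([c],.47,.72,-.14,.11,.0005)[0]
cv2.imwrite('pics/t5.png',np.hstack([cv2.resize(c['frame'],(400,300)),cv2.resize(im,(300,300))]))
```

```text
(no output)
```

View pics/t5.png

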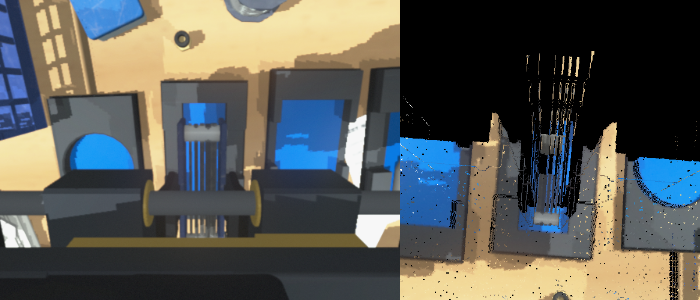

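The keys hang straight over the keys cut-out (near end at (203,133) inside the blue). Lowering.

>>> play_rows:
  steps:
    - {"ax": 0, "ay": 0, "az": 0, "dx": -1, "dy": 1, "dz": 30, "claw": 0}
    - {"ax": 0, "ay": 0, "az": 0, "dx": 0, "dy": 0, "dz": 25, "claw": 0}
    - {"ax": 0, "ay": 0, "az": 0, "dx": 0, "dy": 0, "dz": 15, "claw": 0}
    - {"ax": 0, "ay": 0, "az": 0, "dx": 0, "dy": 0, "dz": 12, "claw": 0}
    - {"ax": 0, "ay": 0, "az": 0, "dx": 0, "dy": 0, "dz": 6, "claw": 0}
    - {"ax": 0, "ay": 0, "az": 0, "dx": 0, "dy": 0, "dz": 4, "claw": 0}
    - {"ax": 0, "ay": 0, "az": 0, "dx": 0, "dy": 0, "dz": 0, "claw": 0}
    - {"ax": 0, "ay": 0, "az": 0, "dx": 0, "dy": 0, "dz": 0, "claw": 0}

```text
time_s: 13.3
tcp_pos: [0.5787, -0.012, 0.0272]
ee_rot: [[-0.997, 0.078, 0.001], [0.078, 0.997, 0.0], [-0.001, 0.0, -1.0]]
wrist_force: [0.2, -0.3, -1.4]
gripper_width: 0.293
gripper_force: 30.0
```

>>> play_rows:
  steps:
    - {"ax": 0, "ay": 0, "az": 0, "dx": 0, "dy": 0, "dz": 2, "claw": 0}
    - {"ax": 0, "ay": 0, "az": 0, "dx": 0, "dy": 0, "dz": 0, "claw": 0}
    - {"ax": 0, "ay": 0, "az": 0, "dx": 0, "dy": 0, "dz": 0, "claw": 50}
    - {"ax": 0, "ay": 0, "az": 0, "dx": 0, "dy": 0, "dz": 0, "claw": 50}
    - {"ax": 0, "ay": 0, "az": 0, "dx": 0, "dy": 0, "dz": 0, "claw": 50}
    - {"ax": 0, "ay": 0, "az": 0, "dx": 0, "dy": 0, "dz": 0, "claw": 50}
    - {"ax": 0, "ay": 0, "az": 0, "dx": 0, "dy": 0, "dz": 0, "claw": 50}
    - {"ax": 0, "ay": 0, "az": 0, "dx": 0, "dy": 0, "dz": -10, "claw": 50}
    - {"ax": 0, "ay": 0, "az": 0, "dx": 0, "dy": 0, "dz": -25, "claw": 50}
    - {"ax": 0, "ay": 0, "az": 0, "dx": 0, "dy": 0, "dz": -40, "claw": 50}
    - {"ax": 0, "ay": 0, "az": 0, "dx": 0, "dy": 0, "dz": -40, "claw": 87}
    - {"ax": 0, "ay": 0, "az": 0, "dx": 0, "dy": 0, "dz": -40, "claw": 87}
    - {"ax": 0, "ay": 0, "az": 0, "dx": 0, "dy": 0, "dz": -20, "claw": 87}
    - {"ax": 0, "ay": 0, "az": 0, "dx": 0, "dy": 0, "dz": 0, "claw": 87}

```text
time_s: 14.7
tcp_pos: [0.5801, -0.012, 0.2046]
ee_rot: [[-0.997, 0.078, 0.009], [0.078, 0.997, 0.001], [-0.009, 0.002, -1.0]]
wrist_force: [0.3, -0.9, 0.6]
gripper_width: 0.852
gripper_force: 0.0
```

Run:
```python
from h import *
for t in('scene','wrist'):
    P=cloud(ld(t)).reshape(-1,3); m=(P[:,1]<-.12)&(P[:,1]>-.35)&(P[:,0]>.32)&(P[:,0]<.52)&(P[:,2]>.03)&(P[:,2]<.3); p=P[m]
    for lo in np.arange(.32,.52,.02):
        q=p[(p[:,0]>=lo)&(p[:,0]<lo+.02)]
        if len(q)>5: print(t,lo.round(2),len(q),'ymax by z',[(z,q[q[:,2]>z/1e3][:,1].max().round(3)) for z in(30,50,65,75,90) if (q[:,2]>z/1e3).any()],'zmax',q[:,2].max().round(3))
c=cap('wrist','w6'); P=cloud(c); 
m=(abs(P[...,0]-.577)<.07)&(abs(P[...,1]+.013)<.03)&(P[...,2]>.022)&(P[...,2]<.06);p=P[m]; print('keys',np.percentile(p[:,2],[10,50,90,98]),cv2.minAreaRect((p[:,:2]*1e3).astype(np.float32)))
```

```text
scene 0.36 273 ymax by z [(30, np.float64(-0.171)), (50, np.float64(-0.171)), (65, np.float64(-0.171)), (75, np.float64(-0.171))] zmax 0.085
scene 0.38 659 ymax by z [(30, np.float64(-0.169)), (50, np.float64(-0.169)), (65, np.float64(-0.169)), (75, np.float64(-0.169))] zmax 0.085
scene 0.4 30 ymax by z [(30, np.float64(-0.169)), (50, np.float64(-0.169)), (65, np.float64(-0.169)), (75, np.float64(-0.169))] zmax 0.083
scene 0.42 39 ymax by z [(30, np.float64(-0.168)), (50, np.float64(-0.168)), (65, np.float64(-0.168)), (75, np.float64(-0.168))] zmax 0.083
scene 0.44 44 ymax by z [(30, np.float64(-0.168)), (50, np.float64(-0.168)), (65, np.float64(-0.168)), (75, np.float64(-0.168))] zmax 0.084
scene 0.46 29 ymax by z [(30, np.float64(-0.168)), (50, np.float64(-0.168)), (65, np.float64(-0.168)), (75, np.float64(-0.168))] zmax 0.084
scene 0.48 43 ymax by z [(30, np.float64(-0.168)), (50, np.float64(-0.168)), (65, np.float64(-0.168)), (75, np.float64(-0.168))] zmax 0.085
scene 0.5 31 ymax by z [(30, np.float64(-0.169)), (50, np.float64(-0.169)), (65, np.float64(-0.169)), (75, np.float64(-0.169))] zmax 0.083
keys [0.02234526 0.03039905 0.0320077  0.03266416] ((576.4387817382812, -12.704416275024414), (29.57378578186035, 89.60639953613281), 85.47608184814453)
```

The keys are seated (top 31 mm, centre (576.4, −12.7)). The basket wall at y = −0.169 is 82 mm high, and the gripper body would overhang it. I'll take the box with a higher grip (TCP 32 mm, body bottom about 88 mm).

>>> play_rows:
  steps:
    - {"ax": 0, "ay": 0, "az": 0, "dx": 25, "dy": -15, "dz": 0, "claw": 75}
    - {"ax": 0, "ay": 0, "az": 0, "dx": 32, "dy": -19, "dz": 0, "claw": 75}
    - {"ax": 0, "ay": 0, "az": 0, "dx": 32, "dy": -19, "dz": 0, "claw": 75}
    - {"ax": 0, "ay": 0, "az": 0, "dx": 32, "dy": -19, "dz": 0, "claw": 75}
    - {"ax": 0, "ay": 0, "az": 0, "dx": 30, "dy": -18, "dz": 0, "claw": 75}
    - {"ax": 0, "ay": 0, "az": -7, "dx": 0, "dy": 0, "dz": 0, "claw": 75}
    - {"ax": 0, "ay": 0, "az": -8, "dx": 0, "dy": 0, "dz": 0, "claw": 75}
    - {"ax": 0, "ay": 0, "az": -8, "dx": 0, "dy": 0, "dz": 0, "claw": 75}
    - {"ax": 0, "ay": 0, "az": 0, "dx": 0, "dy": 0, "dz": 0, "claw": 75}
    - {"ax": 0, "ay": 0, "az": 0, "dx": 0, "dy": 0, "dz": 0, "claw": 75}

```text
time_s: 15.75
tcp_pos: [0.4199, -0.0901, 0.1988]
ee_rot: [[-0.949, -0.314, -0.002], [-0.314, 0.949, -0.0], [0.002, 0.001, -1.0]]
wrist_force: [-0.1, -0.5, -0.9]
gripper_width: 0.865
gripper_force: 0.0
```

>>> play_rows:
  steps:
    - {"ax": 0, "ay": 0, "az": 0, "dx": -1, "dy": 0, "dz": 40, "claw": 75}
    - {"ax": 0, "ay": 0, "az": 0, "dx": 0, "dy": 0, "dz": 40, "claw": 75}
    - {"ax": 0, "ay": 0, "az": 0, "dx": 0, "dy": 0, "dz": 40, "claw": 75}
    - {"ax": 0, "ay": 0, "az": 0, "dx": 0, "dy": 0, "dz": 25, "claw": 75}
    - {"ax": 0, "ay": 0, "az": 0, "dx": 0, "dy": 0, "dz": 13, "claw": 75}
    - {"ax": 0, "ay": 0, "az": 0, "dx": 0, "dy": 0, "dz": 8, "claw": 75}
    - {"ax": 0, "ay": 0, "az": 0, "dx": 0, "dy": 0, "dz": 0, "claw": 75}
    - {"ax": 0, "ay": 0, "az": 0, "dx": 0, "dy": 0, "dz": 0, "claw": 75}

```text
time_s: 16.55
tcp_pos: [0.422, -0.0897, 0.0339]
ee_rot: [[-0.948, -0.317, 0.001], [-0.317, 0.948, 0.0], [-0.001, -0.0, -1.0]]
wrist_force: [-0.3, 0.8, -0.6]
gripper_width: 0.863
gripper_force: 0.0
```

>>> play_rows:
  steps:
    - {"ax": 0, "ay": 0, "az": 0, "dx": 0, "dy": 0, "dz": 2, "claw": 75}
    - {"ax": 0, "ay": 0, "az": 0, "dx": 0, "dy": 0, "dz": 0, "claw": 0}
    - {"ax": 0, "ay": 0, "az": 0, "dx": 0, "dy": 0, "dz": 0, "claw": 0}
    - {"ax": 0, "ay": 0, "az": 0, "dx": 0, "dy": 0, "dz": 0, "claw": 0}
    - {"ax": 0, "ay": 0, "az": 0, "dx": 0, "dy": 0, "dz": 0, "claw": 0}
    - {"ax": 0, "ay": 0, "az": 0, "dx": 0, "dy": 0, "dz": 0, "claw": 0}
    - {"ax": 0, "ay": 0, "az": 0, "dx": 0, "dy": 0, "dz": 0, "claw": 0}
    - {"ax": 0, "ay": 0, "az": 0, "dx": 0, "dy": 0, "dz": -5, "claw": 0}
    - {"ax": 0, "ay": 0, "az": 0, "dx": 0, "dy": 0, "dz": -15, "claw": 0}
    - {"ax": 0, "ay": 0, "az": 0, "dx": 0, "dy": 0, "dz": -20, "claw": 0}
    - {"ax": 0, "ay": 0, "az": 0, "dx": 0, "dy": 0, "dz": -30, "claw": 0}
    - {"ax": 0, "ay": 0, "az": 0, "dx": 0, "dy": 0, "dz": -30, "claw": 0}
    - {"ax": 0, "ay": 0, "az": 0, "dx": 0, "dy": 0, "dz": 0, "claw": 0}

```text
time_s: 17.85
tcp_pos: [0.4242, -0.0895, 0.1353]
ee_rot: [[-0.948, -0.318, 0.009], [-0.318, 0.948, 0.001], [-0.009, -0.002, -1.0]]
wrist_force: [1.1, 0.9, -1.1]
gripper_width: 0.601
gripper_force: 30.0
```

Run:
```python
from h import *
c=cap('wrist','w7'); d=cap('scene','s7')
s=sense(); print(s['tcp_pos'])
cv2.imwrite('pics/t7.png',np.hstack([cv2.resize(c['frame'],(400,300)),cv2.resize(d['frame'][190:310,270:430],(400,300))]))
```

```text
[ 0.42138451 -0.08964531  0.13194243]
```

View pics/t7.png

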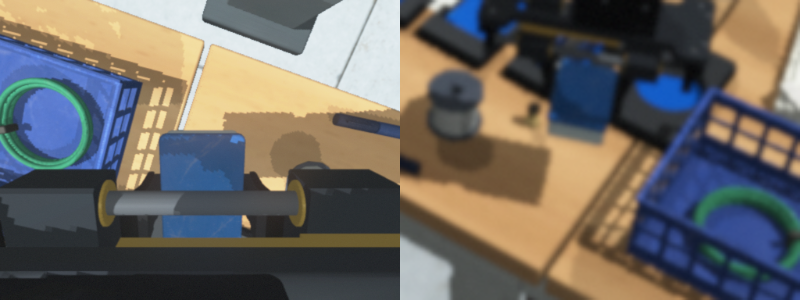

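The box is held level (52 mm opening). Turning and carrying it to its insert.

>>> play_rows:
  steps:
    - {"ax": 0, "ay": 0, "az": 7, "dx": 0, "dy": 0, "dz": 0, "claw": 0}
    - {"ax": 0, "ay": 0, "az": 8, "dx": 0, "dy": 0, "dz": 0, "claw": 0}
    - {"ax": 0, "ay": 0, "az": 8, "dx": 0, "dy": 0, "dz": 0, "claw": 0}
    - {"ax": 0, "ay": 0, "az": 0, "dx": -13, "dy": 18, "dz": 0, "claw": 0}
    - {"ax": 0, "ay": 0, "az": 0, "dx": -22, "dy": 31, "dz": 0, "claw": 0}
    - {"ax": 0, "ay": 0, "az": 0, "dx": -22, "dy": 31, "dz": 0, "claw": 0}
    - {"ax": 0, "ay": 0, "az": 0, "dx": -22, "dy": 31, "dz": 0, "claw": 0}
    - {"ax": 0, "ay": 0, "az": 0, "dx": -22, "dy": 31, "dz": 0, "claw": 0}
    - {"ax": 0, "ay": 0, "az": 0, "dx": -22, "dy": 31, "dz": 0, "claw": 0}
    - {"ax": 0, "ay": 0, "az": 0, "dx": -16, "dy": 21, "dz": 0, "claw": 0}
    - {"ax": 0, "ay": 0, "az": 0, "dx": 0, "dy": 0, "dz": 0, "claw": 0}
    - {"ax": 0, "ay": 0, "az": 0, "dx": 0, "dy": 0, "dz": 0, "claw": 0}

```text
time_s: 19.15
tcp_pos: [0.5741, 0.0927, 0.1293]
ee_rot: [[-0.997, 0.078, -0.004], [0.078, 0.997, -0.001], [0.004, -0.002, -1.0]]
wrist_force: [0.5, -0.3, -1.5]
gripper_width: 0.605
gripper_force: 30.0
```

Run:
```python
from h import *
c=cap('wrist','w8'); im=topmap([c],.47,.72,-.03,.22,.0005)[0]
s=sense(); print(s['tcp_pos'])
P=cloud(c); m=(P[...,2]>.11)&(P[...,2]<.14)&(P[...,0]<.56)&(abs(P[...,1]-.093)<.04)&(c['frame'][...,0].astype(int)>c['frame'][...,2].astype(int)+40); p=P[m]
print(len(p),p.mean(0),[ (round(lo,3),p[(p[:,0]>lo)&(p[:,0]<lo+.004)][:,1].min().round(4),p[(p[:,0]>lo)&(p[:,0]<lo+.004)][:,1].max().round(4)) for lo in np.arange(.536,.552,.004) if ((p[:,0]>lo)&(p[:,0]<lo+.004)).any()],p[:,0].min())
cv2.imwrite('pics/t8.png',np.hstack([cv2.resize(c['frame'],(400,300)),cv2.resize(im,(300,300))]))
```

```text
[0.57389008 0.09216543 0.12975678]
5228 [0.54770044 0.09294003 0.12522832] [(np.float64(0.536), np.float64(0.0682), np.float64(0.1188)), (np.float64(0.54), np.float64(0.0684), np.float64(0.1198)), (np.float64(0.544), np.float64(0.0678), np.float64(0.1195)), (np.float64(0.548), np.float64(0.0674), np.float64(0.1195)), (np.float64(0.552), np.float64(0.0675), np.float64(0.1188))] 0.5345013832636191
```

View pics/t8.png

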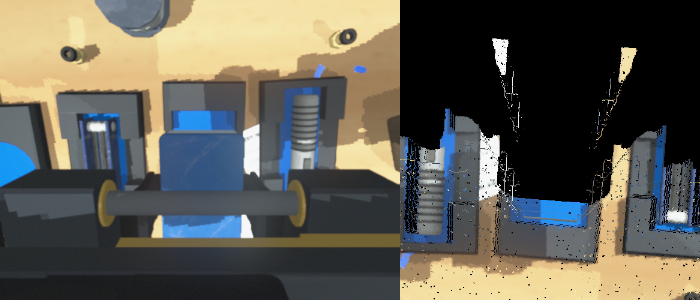

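The box is aligned over its cut-out and about 2 mm near on x. Its bottom is at about 97 mm, so I'll lower 92 mm and release.

>>> play_rows:
  steps:
    - {"ax": 0, "ay": 0, "az": 0, "dx": -2.5, "dy": 1.5, "dz": 30, "claw": 0}
    - {"ax": 0, "ay": 0, "az": 0, "dx": 0, "dy": 0, "dz": 25, "claw": 0}
    - {"ax": 0, "ay": 0, "az": 0, "dx": 0, "dy": 0, "dz": 15, "claw": 0}
    - {"ax": 0, "ay": 0, "az": 0, "dx": 0, "dy": 0, "dz": 10, "claw": 0}
    - {"ax": 0, "ay": 0, "az": 0, "dx": 0, "dy": 0, "dz": 7, "claw": 0}
    - {"ax": 0, "ay": 0, "az": 0, "dx": 0, "dy": 0, "dz": 4, "claw": 0}
    - {"ax": 0, "ay": 0, "az": 0, "dx": 0, "dy": 0, "dz": 0, "claw": 0}
    - {"ax": 0, "ay": 0, "az": 0, "dx": 0, "dy": 0, "dz": 0, "claw": 0}

```text
time_s: 20.0
tcp_pos: [0.5783, 0.0942, 0.0412]
ee_rot: [[-0.997, 0.078, 0.001], [0.078, 0.997, 0.0], [-0.001, 0.001, -1.0]]
wrist_force: [0.6, 0.2, -0.6]
gripper_width: 0.606
gripper_force: 30.0
```

>>> play_rows:
  steps:
    - {"ax": 0, "ay": 0, "az": 0, "dx": 0, "dy": 0, "dz": 2, "claw": 0}
    - {"ax": 0, "ay": 0, "az": 0, "dx": 0, "dy": 0, "dz": 1, "claw": 0}
    - {"ax": 0, "ay": 0, "az": 0, "dx": 0, "dy": 0, "dz": 0, "claw": 0}
    - {"ax": 0, "ay": 0, "az": 0, "dx": 0, "dy": 0, "dz": 0, "claw": 0}

```text
time_s: 20.4
tcp_pos: [0.578, 0.0941, 0.0376]
ee_rot: [[-0.997, 0.078, 0.0], [0.078, 0.997, 0.0], [-0.0, 0.0, -1.0]]
wrist_force: [0.2, 0.4, -0.5]
gripper_width: 0.603
gripper_force: 30.0
```

>>> play_rows:
  steps:
    - {"ax": 0, "ay": 0, "az": 0, "dx": 0, "dy": 0, "dz": 0, "claw": 68}
    - {"ax": 0, "ay": 0, "az": 0, "dx": 0, "dy": 0, "dz": 0, "claw": 68}
    - {"ax": 0, "ay": 0, "az": 0, "dx": 0, "dy": 0, "dz": 0, "claw": 68}
    - {"ax": 0, "ay": 0, "az": 0, "dx": 0, "dy": 0, "dz": 0, "claw": 68}
    - {"ax": 0, "ay": 0, "az": 0, "dx": 0, "dy": 0, "dz": -10, "claw": 68}
    - {"ax": 0, "ay": 0, "az": 0, "dx": 0, "dy": 0, "dz": -25, "claw": 68}
    - {"ax": 0, "ay": 0, "az": 0, "dx": 0, "dy": 0, "dz": -40, "claw": 87}
    - {"ax": 0, "ay": 0, "az": 0, "dx": 0, "dy": 0, "dz": -40, "claw": 87}
    - {"ax": 0, "ay": 0, "az": 0, "dx": 0, "dy": 0, "dz": -40, "claw": 87}
    - {"ax": 0, "ay": 0, "az": 0, "dx": 0, "dy": 0, "dz": -10, "claw": 87}
    - {"ax": 0, "ay": 0, "az": 0, "dx": 0, "dy": 0, "dz": 0, "claw": 87}
    - {"ax": 0, "ay": 0, "az": 0, "dx": 0, "dy": 0, "dz": 0, "claw": 87}

```text
time_s: 21.6
tcp_pos: [0.577, 0.0939, 0.2017]
ee_rot: [[-0.997, 0.079, -0.002], [0.079, 0.997, -0.0], [0.002, -0.0, -1.0]]
wrist_force: [-0.4, -0.5, -0.5]
gripper_width: 0.997
gripper_force: 0.0
```

Run:
```python
from h import *
c=cap('wrist','w9'); s=sense(); print(s['tcp_pos'])
P=cloud(c)
def f(n,cx,cy,hx,hy,lo,hi):
    m=(abs(P[...,0]-cx)<hx)&(abs(P[...,1]-cy)<hy)&(P[...,2]>lo)&(P[...,2]<hi);p=P[m]*1e3
    if len(p)>20: print(n,len(p),np.round(np.percentile(p[:,2],[10,50,95]),1),np.round(p[:,0].min()),np.round(p[:,0].max()),np.round(cv2.minAreaRect(p[:,:2].astype(np.float32))[0],1),np.round(cv2.minAreaRect(p[:,:2].astype(np.float32))[1],1))
f('box',.575,.093,.06,.04,.025,.06)
f('reel',.429,.043,.045,.04,.040,.06)
f('fnear',.47,-.024,.02,.02,.018,.04);f('ffar',.475,.232,.02,.02,.018,.04)
```

```text
[0.57682685 0.09374699 0.20092667]
box 4023 [31.7 32.7 33.9] 538.0 615.0 [577.6  93.2] [52.9 75.5]
reel 2743 [45.3 46.4 47.7] 417.0 458.0 [437.9  42.8] [57.3 39. ]
fnear 203 [21.6 27.3 28.7] 464.0 476.0 [469.9 -23.5] [13.  12.3]
ffar 211 [21.3 27.1 28.7] 469.0 482.0 [475.  232.6] [12.6 13.2]
```

The box is seated (top 31 mm, centre (577.6, 93.2)) and both fittings are standing. Now the reel.

>>> play_rows:
  steps:
    - {"ax": 0, "ay": 0, "az": 0, "dx": 20, "dy": -9, "dz": 0, "claw": 85}
    - {"ax": 0, "ay": 0, "az": 0, "dx": 34, "dy": -14, "dz": 0, "claw": 85}
    - {"ax": 0, "ay": 0, "az": 0, "dx": 34, "dy": -14, "dz": 0, "claw": 85}
    - {"ax": 0, "ay": 0, "az": 0, "dx": 34, "dy": -14, "dz": 0, "claw": 85}
    - {"ax": 0, "ay": 0, "az": 0, "dx": 22, "dy": -11, "dz": 0, "claw": 85}
    - {"ax": 0, "ay": 0, "az": 0, "dx": 0, "dy": 0, "dz": 30, "claw": 85}
    - {"ax": 0, "ay": 0, "az": 0, "dx": 0, "dy": 0, "dz": 30, "claw": 85}
    - {"ax": 0, "ay": 0, "az": 0, "dx": 0, "dy": 0, "dz": 30, "claw": 85}
    - {"ax": 0, "ay": 0, "az": 0, "dx": 0, "dy": 0, "dz": 10, "claw": 85}
    - {"ax": 0, "ay": 0, "az": 0, "dx": 0, "dy": 0, "dz": 0, "claw": 85}
    - {"ax": 0, "ay": 0, "az": 0, "dx": 0, "dy": 0, "dz": 0, "claw": 85}

```text
time_s: 22.75
tcp_pos: [0.43, 0.0437, 0.1029]
ee_rot: [[-0.997, 0.078, 0.0], [0.078, 0.997, -0.0], [-0.0, -0.0, -1.0]]
wrist_force: [-0.5, -0.1, 1.2]
gripper_width: 0.977
gripper_force: 0.0
```

>>> play_rows:
  steps:
    - {"ax": 0, "ay": 0, "az": 0, "dx": 0.5, "dy": -0.5, "dz": 25, "claw": 85}
    - {"ax": 0, "ay": 0, "az": 0, "dx": 0, "dy": 0, "dz": 25, "claw": 85}
    - {"ax": 0, "ay": 0, "az": 0, "dx": 0, "dy": 0, "dz": 14, "claw": 85}
    - {"ax": 0, "ay": 0, "az": 0, "dx": 0, "dy": 0, "dz": 5, "claw": 85}
    - {"ax": 0, "ay": 0, "az": 0, "dx": 0, "dy": 0, "dz": 0, "claw": 85}
    - {"ax": 0, "ay": 0, "az": 0, "dx": 0, "dy": 0, "dz": 0, "claw": 0}
    - {"ax": 0, "ay": 0, "az": 0, "dx": 0, "dy": 0, "dz": 0, "claw": 0}
    - {"ax": 0, "ay": 0, "az": 0, "dx": 0, "dy": 0, "dz": 0, "claw": 0}
    - {"ax": 0, "ay": 0, "az": 0, "dx": 0, "dy": 0, "dz": 0, "claw": 0}
    - {"ax": 0, "ay": 0, "az": 0, "dx": 0, "dy": 0, "dz": 0, "claw": 0}
    - {"ax": 0, "ay": 0, "az": 0, "dx": 0, "dy": 0, "dz": 0, "claw": 0}

```text
time_s: 23.85
tcp_pos: [0.4294, 0.0433, 0.034]
ee_rot: [[-0.997, 0.078, 0.001], [0.078, 0.997, 0.0], [-0.001, 0.001, -1.0]]
wrist_force: [-1.2, 0.7, 5.4]
gripper_width: 0.661
gripper_force: 30.0
```

Gripped on the top flange (57.5 mm). Lifting and carrying it over.

>>> play_rows:
  steps:
    - {"ax": 0, "ay": 0, "az": 0, "dx": 0, "dy": 0, "dz": -10, "claw": 0}
    - {"ax": 0, "ay": 0, "az": 0, "dx": 0, "dy": 0, "dz": -25, "claw": 0}
    - {"ax": 0, "ay": 0, "az": 0, "dx": 0, "dy": 0, "dz": -25, "claw": 0}
    - {"ax": 0, "ay": 0, "az": 0, "dx": 0, "dy": 0, "dz": -15, "claw": 0}
    - {"ax": 0, "ay": 0, "az": 0, "dx": -12, "dy": -11, "dz": 0, "claw": 0}
    - {"ax": 0, "ay": 0, "az": 0, "dx": -22, "dy": -20, "dz": 0, "claw": 0}
    - {"ax": 0, "ay": 0, "az": 0, "dx": -25, "dy": -23, "dz": 0, "claw": 0}
    - {"ax": 0, "ay": 0, "az": 0, "dx": -25, "dy": -23, "dz": 0, "claw": 0}
    - {"ax": 0, "ay": 0, "az": 0, "dx": -25, "dy": -23, "dz": 0, "claw": 0}
    - {"ax": 0, "ay": 0, "az": 0, "dx": -25, "dy": -23, "dz": 0, "claw": 0}
    - {"ax": 0, "ay": 0, "az": 0, "dx": -18, "dy": -17, "dz": 0, "claw": 0}
    - {"ax": 0, "ay": 0, "az": 0, "dx": -12, "dy": -12, "dz": 0, "claw": 0}
    - {"ax": 0, "ay": 0, "az": 0, "dx": 0, "dy": 0, "dz": 0, "claw": 0}
    - {"ax": 0, "ay": 0, "az": 0, "dx": 0, "dy": 0, "dz": 0, "claw": 0}

```text
time_s: 25.25
tcp_pos: [0.5793, -0.1214, 0.1078]
ee_rot: [[-0.997, 0.08, -0.003], [0.08, 0.997, 0.0], [0.003, 0.0, -1.0]]
wrist_force: [-0.7, -0.2, -3.5]
gripper_width: 0.661
gripper_force: 30.0
```

Run:
```python
from h import *
c=cap('wrist','w10'); s=sense(); print(s['tcp_pos'])
P=cloud(c); im=topmap([c],.47,.72,-.25,0,.0005)[0]
m=(P[...,2]>.105)&(P[...,2]<.125)&(np.hypot(P[...,0]-.58,P[...,1]+.12)<.04); p=P[m]*1e3
print(len(p),np.percentile(p[:,2],[5,50,95]).round(1),p.min(0).round(1),p.max(0).round(1))
n=p[p[:,0]<p[:,0].min()+4]; print('near-edge y',n[:,1].mean())
cv2.imwrite('pics/t10.png',np.hstack([cv2.resize(c['frame'],(400,300)),cv2.resize(im,(300,300))]))
```

```text
[ 0.57924879 -0.12103334  0.10802602]
7840 [116.2 120.1 121.2] [ 550.2 -157.   105. ] [602.5 -82.8 125. ]
near-edge y -122.45456257595549
```

View pics/t10.png

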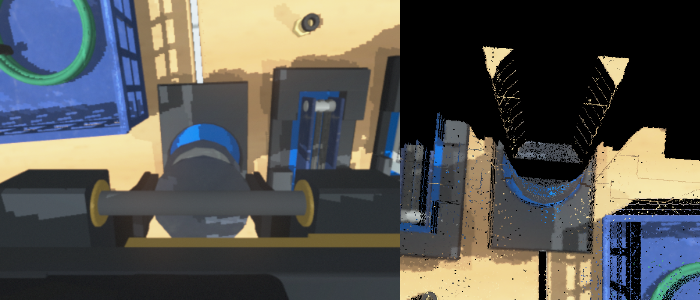

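The reel hangs concentric with the round cut-out (even blue crescent at (205,140)). I'll shift 2 mm forward and lower about 68 mm.

>>> play_rows:
  steps:
    - {"ax": 0, "ay": 0, "az": 0, "dx": -2, "dy": 0, "dz": 20, "claw": 0}
    - {"ax": 0, "ay": 0, "az": 0, "dx": 0, "dy": 0, "dz": 20, "claw": 0}
    - {"ax": 0, "ay": 0, "az": 0, "dx": 0, "dy": 0, "dz": 12, "claw": 0}
    - {"ax": 0, "ay": 0, "az": 0, "dx": 0, "dy": 0, "dz": 8, "claw": 0}
    - {"ax": 0, "ay": 0, "az": 0, "dx": 0, "dy": 0, "dz": 5, "claw": 0}
    - {"ax": 0, "ay": 0, "az": 0, "dx": 0, "dy": 0, "dz": 2, "claw": 0}
    - {"ax": 0, "ay": 0, "az": 0, "dx": 0, "dy": 0, "dz": 0, "claw": 0}
    - {"ax": 0, "ay": 0, "az": 0, "dx": 0, "dy": 0, "dz": 0, "claw": 0}

```text
time_s: 26.1
tcp_pos: [0.583, -0.1215, 0.0422]
ee_rot: [[-0.997, 0.078, 0.001], [0.078, 0.997, -0.0], [-0.001, 0.0, -1.0]]
wrist_force: [-0.6, -0.1, -2.2]
gripper_width: 0.658
gripper_force: 30.0
```

>>> play_rows:
  steps:
    - {"ax": 0, "ay": 0, "az": 0, "dx": 0, "dy": 0, "dz": 1.5, "claw": 0}
    - {"ax": 0, "ay": 0, "az": 0, "dx": 0, "dy": 0, "dz": 1, "claw": 0}
    - {"ax": 0, "ay": 0, "az": 0, "dx": 0, "dy": 0, "dz": 0, "claw": 0}
    - {"ax": 0, "ay": 0, "az": 0, "dx": 0, "dy": 0, "dz": 0, "claw": 0}
    - {"ax": 0, "ay": 0, "az": 0, "dx": 0, "dy": 0, "dz": 0, "claw": 78}
    - {"ax": 0, "ay": 0, "az": 0, "dx": 0, "dy": 0, "dz": 0, "claw": 78}
    - {"ax": 0, "ay": 0, "az": 0, "dx": 0, "dy": 0, "dz": 0, "claw": 78}
    - {"ax": 0, "ay": 0, "az": 0, "dx": 0, "dy": 0, "dz": 0, "claw": 78}
    - {"ax": 0, "ay": 0, "az": 0, "dx": 0, "dy": 0, "dz": -10, "claw": 78}
    - {"ax": 0, "ay": 0, "az": 0, "dx": 0, "dy": 0, "dz": -25, "claw": 78}
    - {"ax": 0, "ay": 0, "az": 0, "dx": 0, "dy": 0, "dz": -40, "claw": 78}
    - {"ax": 0, "ay": 0, "az": 0, "dx": 0, "dy": 0, "dz": -40, "claw": 78}
    - {"ax": 0, "ay": 0, "az": 0, "dx": 0, "dy": 0, "dz": -40, "claw": 78}
    - {"ax": 0, "ay": 0, "az": 0, "dx": 30, "dy": 0, "dz": -20, "claw": 78}
    - {"ax": 0, "ay": 0, "az": 0, "dx": 40, "dy": 0, "dz": 0, "claw": 78}
    - {"ax": 0, "ay": 0, "az": 0, "dx": 40, "dy": 0, "dz": 0, "claw": 78}
    - {"ax": 0, "ay": 0, "az": 0, "dx": 30, "dy": 20, "dz": 0, "claw": 78}
    - {"ax": 0, "ay": 0, "az": 0, "dx": 0, "dy": 20, "dz": 0, "claw": 78}
    - {"ax": 0, "ay": 0, "az": 0, "dx": 0, "dy": 0, "dz": 0, "claw": 78}
    - {"ax": 0, "ay": 0, "az": 0, "dx": 0, "dy": 0, "dz": 0, "claw": 78}

```text
time_s: 28.1
tcp_pos: [0.4464, -0.0705, 0.2149]
ee_rot: [[-0.997, 0.077, 0.002], [0.077, 0.997, 0.0], [-0.002, 0.0, -1.0]]
wrist_force: [-0.3, -1.2, -0.3]
gripper_width: 0.896
gripper_force: 0.0
```

Run:
```python
from h import *
c=cap('wrist','w11'); d=cap('scene','s11'); s=sense(); print(s['tcp_pos'])
def f(n,cx,cy,hx,hy,lo,hi):
  for t,k in(('w',c),('s',d)):
    P=cloud(k); m=(abs(P[...,0]-cx)<hx)&(abs(P[...,1]-cy)<hy)&(P[...,2]>lo)&(P[...,2]<hi);p=P[m]*1e3
    if len(p)>20: r=cv2.minAreaRect(p[:,:2].astype(np.float32)); print(n,t,len(p),np.round(np.percentile(p[:,2],[10,50,95]),1),np.round(r[0],1),np.round(r[1],1))
f('reel',.582,-.121,.04,.04,.045,.08);f('keys',.577,-.013,.06,.03,.025,.06);f('box',.577,.093,.06,.04,.025,.06);f('torch',.58,.196,.07,.03,.025,.06)
f('fnear',.47,-.024,.02,.02,.018,.04);f('ffar',.475,.232,.02,.02,.018,.04)
cv2.imwrite('pics/fin.png',np.hstack([cv2.resize(c['frame'],(400,300)),cv2.resize(d['frame'][150:270,180:340+60],(400,218))[:300].copy() if 0 else cv2.resize(d['frame'][140:290,200:400],(400,300))]))
```

```text
[ 0.44642478 -0.07091564  0.21431877]
reel w 1031 [50.4 51.3 52.5] [ 570.4 -125.3] [33.3 57.6]
reel s 296 [48.8 51.2 53.6] [ 583.3 -121.5] [58.3 55. ]
keys w 235 [27.5 30.9 32.5] [582.5 -13.4] [28.3 38.4]
keys s 114 [25.5 30.  34.3] [576.6 -13.1] [29.4 89.5]
box s 402 [29.6 32.2 35.2] [576.2  93.6] [53.6 78.9]
torch s 234 [26.6 31.  35.8] [580.  193.9] [ 26.  112.8]
fnear w 138 [21.1 27.1 28.5] [469.2 -24.1] [12.9 12.6]
fnear s 29 [19.9 24.7 28.6] [469.  -23.6] [13.5 11.8]
```

View pics/fin.png

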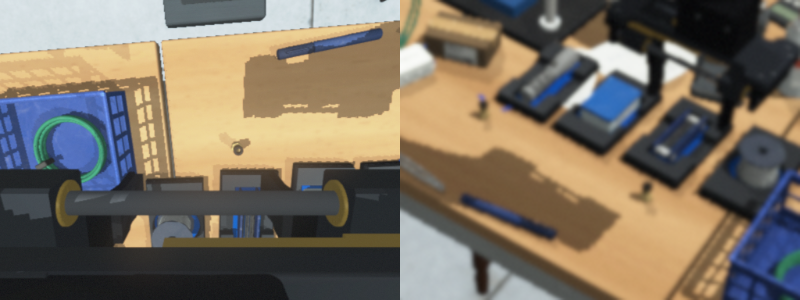

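The final view shows all four parts in their inserts at the right heights (reel top 50, keys and box about 31, torch about 34 mm). Both fittings are standing and the robot is clear.

```bash
python3 -c "
from station import *
print(finish_job())"
```

```text
the job is handed in; nothing more can be done
None
```

The kit is packed and handed in: the torch, hex keys, parts box and reel are each seated in their matching insert, both brass fittings are still standing, and it took about 28 s.

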